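# Stack a toothed clutch disc and separator plate on the turntable's splined hub

### The arm

A 6-joint arm with a two-finger parallel gripper is mounted at the origin on the work surface. World frame = base frame: x ahead of the robot, y to its left, z up, the work surface at z = 0. Lengths are in m, angles in degrees, forces in N, time in s.
With the tool pointing down it reaches from about 0.25 to 0.725 m from the base axis. Payload 9.7 kg.
Tool frame: the origin (TCP) lies at the very end of the fingers, on their centre line; the grasp point (between the pads) lies 19 mm behind it; z points along the fingers, y is the line along which they close (so a half turn about z gives the same grasp; the last joint's range is limited). The gripper opens to 85 mm and grips with 20 to 120 N. Pads are 22 mm wide; open, the fingers measure 114 mm over their backs; the gripper's body (76 mm by 85 mm) begins 54 mm behind the grasp point. The pads swing forward as they close: fully open they stand 13 mm farther back than shut.
Start: joints at [66.75, 4.979, 10.078, 95.1, 0, 90], TCP at [0.217, 0.505, 0.206] pointing down, gripper open.
Joint ranges: [-179.16, 179.16], [-48.56, 103.87], [-65.8, 70.77], [-126.05, 130.52], [-82.76, 87.17], [-180, 180]. Speed limits (degrees/s): [127.2, 127.2, 147.25, 180, 180, 180].

### API

Orientations are given as [roll, pitch, yaw] about the fixed x, y, z axes, in that order (R = Rz(yaw) Ry(pitch) Rx(roll)).
In Python, from workcell import bot gives the robot as it stands.
- The arm moves only by the tool arm_command, never from a script. Its argument "series" is a list of rows, each a list of 4 numbers: the shift along the tool's x, y, z in m, then the turn about the tool's z in rad. A call has exactly 5 rows; each row is the pose to reach, as a shift and turn from the pose commanded when the call began, along the tool's axes at that moment; what a row does not reach only later rows make up. A row lasts 1/10 s, in which the tool goes at most 50 mm and 8.59 degrees, less where a joint would pass 70% of its speed; a pose out of reach is approached as far as the arm can. A call with a gripper value outside its range is refused whole. "hand" is the finger opening in m, from 0 to 0.0854, set as the call begins (left out, the last holds). The fingers move at their own pace and stop on an object; "grip_force" is the grip in N (left out, the last holds). Time passes only in rows, so rows that repeat a pose let the fingers close, or fill a call up. It gives the time, the measured TCP pose, the force, the opening and the grip force at its end, in the units of the state.
- bot.get_obs(): the state, without advancing time (a new reading comes with each control period).
- bot.camera(name): name is "side" or "top"; returns a dict with "color" (480x640x3 uint8, blue, green, red), "camera_matrix" (3x3 intrinsics, pixels), "xyz" and "orientation" of the camera in the world. Camera axes: x right, y up, looking along -z (the intrinsics and any distortion apply to the point x, -y, -z); pixel columns grow to the right and rows downward; lengths in m; the calibration is good to about 2 mm. A picture is of the moment at which its call begins. There is no depth.
- bot.job_done(): hands the job in; it is judged then, once.
Trained networks look in the newest picture that a camera, given by its name, has taken for a name from the list of things; names that differ only in an ending like _2 or _b are one class to them, and where a whole thing is asked for, a point or a joint stands for the part that bears it (a point fixed in the world has none). Each returns a list of dicts, best first, with "confidence" (0 to 1); they miss things now and then, are a little off and sometimes report something else, mostly with a low value. They report only what shows in the picture. A call takes as long as a camera call. They do not tell look-alikes from the thing itself.
- bot.find_in(camera, target): "location" ([column, row] in pixels, amid what is visible of it).
- bot.mark_of(camera, target): "location" ([column, row] in pixels: a listed point, or the origin of a listed thing).
The state is a dict: "time": time; "q": joint angles; "qd": joint speeds; "joint_efforts": joint torques, N m; "ee_pos": TCP position; "tcp_rot": TCP orientation; "wrist_force": force on the tool from outside, world axes, zero at the start; "torque": the same for the moment, N m; "opening": finger opening in m; "grasp_force": force on a finger pad.
Only numpy, scipy, OpenCV 4.12 (cv2) and the standard library are available. Lean on these libraries where they do the work, as an engineer would, in place of code of your own. Each camera call takes 0.05 s, during which the arm holds its last target. There are 200 camera calls.

### The job

Build up the turntable's clutch on its splined hub: put the thick disc on first, fully home on the bottom plate already there with its tab in the free fork, then the thin separator plate flat on top of it with its tab in the other fork, above the bottom plate's tab. The hub stops at a random angle and turns stiffly by hand, so feel for the splines and turn hub and plate together until the tab lines up with its fork; push and set the plates down gently (pushes well under 40 N), let go of both, and leave the speaker, screwdriver and bin alone.

Things in the scene. Friction and masses are not known exactly. Their poses are not given: they have to be found in the camera images.
- base: Drive unit, fixed on the table: grey block 130 (x) x 110 (y) x 20 mm high, on it a round boss (radius 21, 20 to 30 mm high) and the bottom separator plate (64 x 56 mm, 30 to 35 mm high, immovable), its tab pointing to the base's +x. Origin: centre of the block's underside, on the hub axis; z up. Forks for the tabs at its +x and -x ends, the splined hub on its z axis.
- hub_top (a point): Top of the hub, on its axis, 80 mm above the table. Core radius 10 mm; six splines, 5 mm wide, out to radius 18, 60 deg apart, flat tops 68 mm above the table; above them the core narrows from 72 mm up to radius 5. Turns stiffly (0.12 N m), stays where left. Angle not measured: starts 0.17 to 0.87 rad, either way round, from where a plate with its tab along the base's x would slide on.
- seat (a point): Point on the hub axis at the top of the bottom plate, 35 mm above the table: where the centre of the disc's underside finally lies; the thin plate's lies 10 mm higher
- bay_used (a point): Middle of the fork that holds the bottom plate's tab, 42 mm from the hub axis along the base's +x, 35 mm above the table. A fork is a pair of aluminium posts, each 8 x 7 mm, tops 57 mm above the table, 19 mm clear between them (base y = -9.5 to +9.5)
- bay_free (a point): Middle of the like but empty fork, 42 mm from the hub axis along the base's -x, 35 mm above the table
- disc: Thick clutch disc, loose, steel, 10 mm thick, 0.15 to 0.26 kg: 64 mm long (x), 56 mm across two parallel flats (y = +-28, to grip), a 14 mm wide tab pointing to its +x. Both faces alike. Origin: centre of the underside. 39 mm bore with six teeth, 5 mm wide, tips 11.5 mm from the centre, at 0, 60.. deg from the tab; between the splines they have 0.1 rad play either way, 1.2 mm sideways.
- disc_tab (a point): Point in the disc's tab, 42 mm from its centre along its +x, at half thickness; the tab ends 50 mm from the centre. The disc starts flat on a fixed plywood riser (60 x 36 mm, 18 mm high) that the flats overhang by 10 mm each side: underside 18 mm above the table
- thin: Thin separator plate, loose, steel: same outline, bore and teeth as the disc but 5 mm thick, 0.08 to 0.15 kg, with a longer tab. Origin: centre of the underside. Starts on a like riser, underside 18 mm above the table. Disc and thin plate may lie on either side of the drive unit.
- thin_tab (a point): Point in the thin plate's tab, 42 mm from its centre along its +x, at half thickness; the tab ends 58 mm from the centre
- speaker: Black loudspeaker driver, 80 mm across, 39 mm high, bystander; origin under its centre
- driver: Screwdriver lying on the table, bystander; origin at its underside
- bin: Small open red bin 90 x 120 x 50 mm, bystander; origin under its centre
There are look-alikes about, which are no part of the job. What is shaped like the disc but purple is not meant.

How it is judged:
By the outcome, as a careful person would: the job done as asked, in the order asked, and still so for the second after the job is handed in, with the robot touching nothing.
It also fails if it takes over 72 s, if anything falls off the work surface, if the arm or the gripper's body presses on something with over 40 N, if the wrist force passes 120 N, or if a joint passes its speed limit or range.

## Working session

There is one attempt and no reset: what is moved stays moved. The work goes in short steps, Python scripts to look and compute and a tool call to move; the robot and the scene stay as the last step left them, time stands still between calls to the robot, and variables do not carry over. Pictures are saved under pics/ and viewed, at most 10 in all, crops included, and the job is handed in when it is done.

Besides the shell and the picture viewer there is one more tool, called after "Emit:" by a JSON object that holds its "name" and its "arguments". arm_command: Moves the arm, as the interface text tells. Its arguments: {"type":"object","properties":{"series":{"type":"array"},"hand":{"type":"number"},"grip_force":{"type":"number"}},"required":["series"]}

```bash
mkdir -p pics; ls; cat > h.py <<'E'
import numpy as np, cv2
from scipy.spatial.transform import Rotation as R
from workcell import bot
def cam(n):
    c=bot.camera(n); return c
def P(c):
    o=np.array(c["orientation"],float)
    Rm=o if o.shape==(3,3) else R.from_euler('xyz',o,degrees=True).as_matrix()
    return np.array(c["camera_matrix"]),Rm@np.diag([1,-1,-1]),np.array(c["xyz"])
def ray(c,p):
    K,Rm,t=P(c); d=Rm@np.linalg.inv(K)@[p[0],p[1],1]; return t,d/np.linalg.norm(d)
def onz(c,p,z):
    t,d=ray(c,p); return t+d*(z-t[2])/d[2]
def tri(c1,p1,c2,p2):
    a,u=ray(c1,p1);b,v=ray(c2,p2)
    s=np.linalg.lstsq(np.c_[u,-v],b-a,rcond=None)[0]
    x,y=a+s[0]*u,b+s[1]*v
    return (x+y)/2,np.linalg.norm(x-y)
def proj(c,X):
    K,Rm,t=P(c); q=K@(Rm.T@(np.array(X)-t)); return q[:2]/q[2]
E
python3 - <<'E'
from h import *
np.set_printoptions(precision=4,suppress=True)
o=bot.get_obs();print({k:np.round(v,3).tolist() for k,v in o.items()})
for n in("top","side"):
    c=cam(n);cv2.imwrite(f"pics/{n}0.png",c["color"]);print(n,{k:c[k] for k in c if k!="color"})
    for t in("base","hub_top","seat","bay_used","bay_free","disc","disc_tab","thin","thin_tab"):
        print(t,[(np.round(d["location"]).tolist(),round(d["confidence"],2)) for d in bot.mark_of(n,t)])
E
```

```text
pics
{'time': 0.0, 'q': [66.75, 5.009, 10.033, 95.098, 0.001, 90.001], 'qd': [-0.052, -0.107, 0.021, 0.04, -0.062, 0.062], 'joint_efforts': [-0.001, -52.039, 46.48, 0.017, 0.0, 0.0], 'ee_pos': [0.217, 0.505, 0.205], 'tcp_rot': [-179.925, -0.001, 156.749], 'wrist_force': [-0.287, 0.244, 0.417], 'torque': [0.022, 0.012, -0.026], 'grasp_force': 0.0, 'opening': 0.085}
top {'camera_matrix': array([[488.437 ,   0.    , 324.7689],
       [  0.    , 488.437 , 229.6904],
       [  0.    ,   0.    ,   1.    ]]), 'xyz': array([0.4199, 0.0051, 0.9133]), 'orientation': array([ 10.4926,   0.3416, -89.0044])}
base [([316.0, 250.0], 0.96), ([346.0, 151.0], 0.74)]
hub_top [([309.0, 242.0], 0.97)]
seat [([312.0, 247.0], 0.65), ([197.0, 267.0], 0.49)]
bay_used [([291.0, 250.0], 0.82)]
bay_free [([337.0, 242.0], 0.87), ([312.0, 246.0], 0.36)]
disc [([480.0, 269.0], 0.88), ([482.0, 341.0], 0.88), ([409.0, 304.0], 0.79), ([406.0, 221.0], 0.57)]
disc_tab [([475.0, 245.0], 0.92), ([478.0, 312.0], 0.88), ([395.0, 205.0], 0.7)]
thin [([198.0, 266.0], 0.93), ([482.0, 268.0], 0.17)]
thin_tab [([198.0, 242.0], 0
[... 169 characters left out ...]
, -0.7302,  0.7425]), 'orientation': array([ 50.9427,  -0.1697, -28.2099])}
base [([299.0, 252.0], 0.83)]
hub_top [([297.0, 223.0], 0.94), ([284.0, 227.0], 0.51), ([297.0, 252.0], 0.32)]
seat [([257.0, 186.0], 0.65), ([296.0, 242.0], 0.55)]
bay_used [([283.0, 225.0], 0.81)]
bay_free [([316.0, 250.0], 0.91), ([296.0, 222.0], 0.67), ([458.0, 322.0], 0.58), ([402.0, 243.0], 0.35), ([389.0, 356.0], 0.23)]
disc [([296.0, 337.0], 0.91), ([296.0, 417.0], 0.75), ([371.0, 376.0], 0.74), ([371.0, 306.0], 0.73), ([339.0, 190.0], 0.48)]
disc_tab [([308.0, 350.0], 0.96), ([317.0, 401.0], 0.88), ([389.0, 358.0], 0.58), ([387.0, 286.0], 0.58)]
thin [([236.0, 192.0], 0.56)]
thin_tab [([256.0, 185.0], 0.89)]
```

View pics/top0.png

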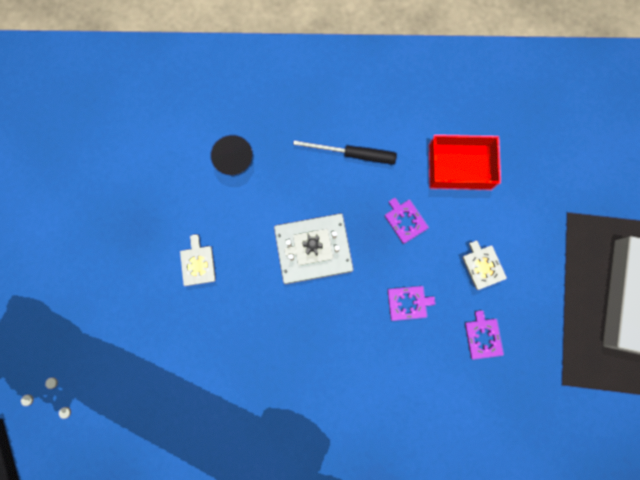

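View pics/side0.png

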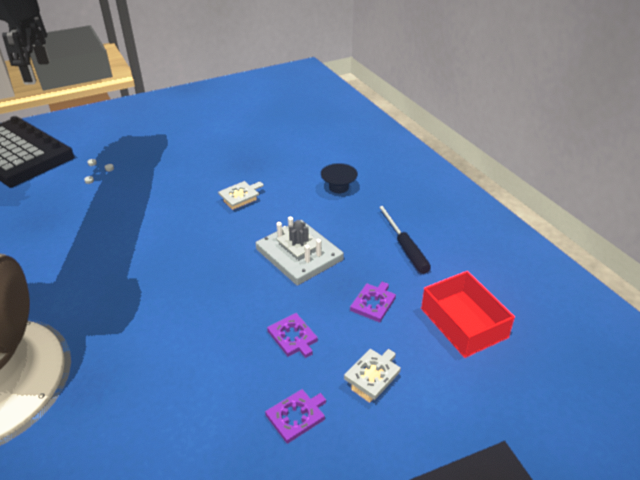

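Top picture: white/grey thick disc at (484,266), thin plate at (198,264), drive unit at (314,248). Look-alikes for the disc: purple at (406,221), (409,303) and (484,337), all excluded by colour. Next I fit outlines in both views.

```bash
cat > fit.py <<'E'
from h import *
from scipy.optimize import minimize
S=4
def rect(x0,x1,y0,y1): return np.array([[x0,y0],[x1,y0],[x1,y1],[x0,y1]])/1000.
def solids(kind):
    r=[(rect(-65,65,-55,55),0,.02)]
    if kind=="base": return r
    T=.010 if kind=="disc" else .005; L=50 if kind=="disc" else 58
    return [(rect(-32,32,-28,28),.018,.018+T),(rect(30,L,-7,7),.018,.018+T),(rect(-30,30,-18,18),0,.018)]
def render(c,kind,x,y,z,yaw,o,n):
    m=np.zeros((n,n),np.uint8);cs,s=np.cos(yaw),np.sin(yaw)
    for poly,z0,z1 in solids(kind):
        q=poly@np.array([[cs,s],[-s,cs]])+[x,y]
        pts=[(proj(c,[*p,zz+z])-o+.5)*S-.5 for zz in(z0,z1) for p in q]
        h=cv2.convexHull(np.float32(pts))
        cv2.fillConvexPoly(m,np.int32(np.round(h*16)),1,shift=4)
    return m
def mask(c,p,w):
    o=np.round(np.array(p))-w
    im=c["color"][int(o[1]):int(o[1])+2*w,int(o[0]):int(o[0])+2*w]
    im=cv2.resize(im,None,fx=S,fy=S,interpolation=cv2.INTER_LINEAR).astype(int)
    m=(im[...,2]>105).astype(np.uint8) # red channel: low on blue cloth
    m=cv2.morphologyEx(m,cv2.MORPH_CLOSE,np.ones((5*S,5*S),np.uint8))
    n,l,st,_=cv2.connectedComponentsWithStats(m); k=1+st[1:,4].argmax()
    return (l==k).astype(np.uint8),o
def fit(kind,cams,pix,x0,w):
    ms=[(c,*mask(c,p,w)) for c,p in zip(cams,pix)]
    def cost(v):
        t=0
        for c,m,o in ms:
            r=render(c,kind,v[0],v[1],v[2],v[3],o,2*w*S); t+=1-(r&m).sum()/(r|m).sum()
        return t
    sim=np.array([x0]*5,float)
    for i,d in enumerate((.006,.006,.005,.15)): sim[i+1,i]+=d
    r=minimize(cost,x0,method="Nelder-Mead",options=dict(initial_simplex=sim,maxiter=300,xatol=1e-5,fatol=1e-5))
    return r.x,r.fun/len(ms)
E
cat > m.py <<'E'
from fit import *
np.set_printoptions(precision=4,suppress=True)
T,Sd=cam("top"),cam("side")
D=dict(disc=((484,266),(373,375)),thin=((198,264),(240,194)),base=((314,248),(299,250)))
for k,(a,b) in D.items():
    x=onz(T,a,.02); yaw={"disc":.4,"thin":.05,"base":1.7}[k]
    for cs,ps in (([T],[a]),([T,Sd],[a,b])):
        v,f=fit(k,cs,ps,[x[0],x[1],0,yaw],48)
        print(k,len(cs),v[:3],np.degrees(v[3]),f)
for n,p,q in (("hub_top",(309,242),(297,223)),("bay_used",(291,250),(283,225)),("bay_free",(337,242),(316,250)),("disc",(480,269),(371,376)),("disc_tab",(475,245),(389,358)),("thin",(198,266),(236,192)),("thin_tab",(198,242),(256,185))):
    print(n,*tri(T,p,Sd,q))
A=cv2.resize(T["color"][215:280,275:355],None,fx=9,fy=9,interpolation=cv2.INTER_CUBIC)[:, :]
B=cv2.resize(Sd["color"][345:405,340:407],None,fx=6,fy=6,interpolation=cv2.INTER_CUBIC)
cv2.imwrite("pics/hub.png",A);cv2.imwrite("pics/disc.png",B)
E
python3 m.py
```

```text
disc 1 [ 0.52   -0.279   0.0015] 21.789971088300227 0.05753450205147337
disc 2 [ 0.5179 -0.2787  0.0037] 21.53596516473244 0.04607113331922941
thin 1 [0.51   0.2362 0.0372] 10.02827579716216 0.02252023121387281
thin 2 [0.5144 0.2452 0.0023] 9.713227284521167 0.06648032562773842
base 1 [0.5509 0.0339 0.0029] 101.54487487922106 0.011378333212235692
base 2 [0.5506 0.0343 0.0037] 101.455715053344 0.06809110979354999
hub_top [0.5523 0.0403 0.0717] 0.002241066957980706
bay_used [0.5399 0.0734 0.0486] 0.004525807215043499
bay_free [ 0.5612 -0.0101  0.041 ] 0.004269317709396318
disc [ 0.5182 -0.2745  0.0125] 0.001303016807407481
disc_tab [ 0.5593 -0.2638  0.0198] 0.003771158009560633
thin [0.5109 0.2439 0.0265] 0.004327581315152591
thin_tab [0.5557 0.2461 0.028 ] 0.002632918634994878
```

View crops.

View pics/hub.png

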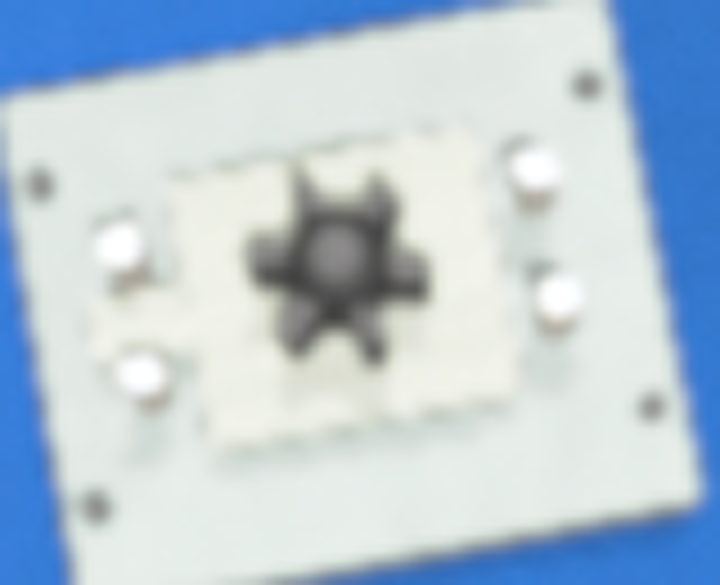

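View pics/disc.png

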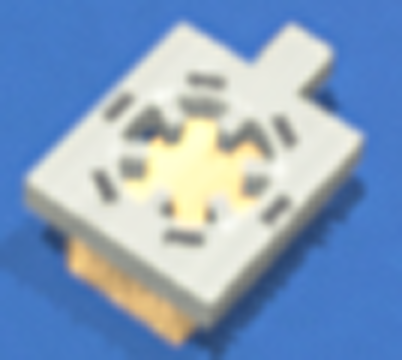

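The close crop confirms the choice: a grey thick disc on its plywood riser, tab pointing up-right. In the hub crop the splines lie about 16° off the base axis, and the four fork tops are at (120,247), (142,375), (535,170) and (558,297).

```bash
cat > plan.py <<'E'
import numpy as np,sys
def plan(p,yaw,t,tyaw,v=.045,w=8.4):
    """calls (last rows) from pose p,yaw to t,tyaw; angles in deg"""
    p,t=np.array(p,float),np.array(t,float); dy=(tyaw-yaw+180)%360-180
    n=max(np.linalg.norm(t-p)/v,abs(dy)/w); k=int(np.ceil(n/5-1e-6)); 
    for i in range(k):
        d=(t-p)/k; a=np.radians(yaw)
        l=[d@[np.cos(a),np.sin(a),0],d@[np.sin(a),-np.cos(a),0],-d[2],-np.radians(dy/k)]
        print("call",i,np.round(l,4).tolist()); yaw+=dy/k; p=p+d
E
python3 - <<'E'
from fit import *
from plan import plan
T,Sd=cam("top"),cam("side")
f=[np.array(q)/9+[275,215]-.5+.5/9 for q in((120,247),(142,375),(535,170),(558,297))]
X=[onz(T,q,.057)[:2] for q in f]; print(np.mean(X,0),np.round(X,4).tolist(), onz(T,np.mean([(312.3,242.9)],0),.08))
for k,a,y in(("disc",(484,266),.37),("thin",(198,264),.16)):
    ms=mask(T,a,48); x=onz(T,a,.02)
    def cost(v):
        r=render(T,k,v[0],v[1],.001,v[2],ms[1],96*S);return 1-(r&ms[0]).sum()/(r|ms[0]).sum()
    sim=np.array([[x[0],x[1],y]]*4);sim[1,0]+=.006;sim[2,1]+=.006;sim[3,2]+=.15
    r=minimize(cost,sim[0],method="Nelder-Mead",options=dict(initial_simplex=sim));print(k,r.x,np.degrees(r.x[2]),r.fun)
plan([.217,.505,.206],156.75,[.519,-.279,.10],21.6)
E
```

```text
[0.5508513  0.03471891] [[0.5551, 0.078], [0.5298, 0.0729], [0.5719, -0.0036], [0.5466, -0.0085]] [0.55062069 0.03386069 0.08      ]
disc [ 0.51865923 -0.27978931  0.38452887] 22.03188163026495 0.056299267689724375
thin [0.51395276 0.24556606 0.18521871] 10.612250334229122 0.07897196261682238
call 0 [-0.1467, -0.1503, 0.0265, 0.5897]
call 1 [-0.1541, -0.0325, 0.0199, 0.5897]
call 2 [-0.1096, 0.0441, 0.0149, 0.5897]
call 3 [-0.05, 0.0732, 0.0112, 0.5897]
```

```bash
sed -i 's/    for i in range(k):/    d=(t-p)\/k\n    for i in range(k):/; s/^        d=(t-p)\/k; a=/        a=/; s/; p=p+d//' plan.py; python3 -c "
from plan import plan
plan([.217,.505,.206],156.75,[.519,-.279,.10],21.8)"
```

```text
call 0 [-0.1467, -0.1503, 0.0265, 0.5888]
call 1 [-0.2055, -0.0435, 0.0265, 0.5888]
call 2 [-0.195, 0.078, 0.0265, 0.5888]
call 3 [-0.1189, 0.1732, 0.0265, 0.5888]
```

Emit:
{"name": "arm_command", "arguments": {"series": [[-0.029, -0.03, 0.0053, 0.118], [-0.059, -0.06, 0.0106, 0.236], [-0.088, -0.09, 0.016, 0.353], [-0.117, -0.12, 0.021, 0.471], [-0.147, -0.15, 0.0265, 0.589]], "hand": 0.075, "grip_force": 40}}

```text
time: 1.7
ee_pos: [0.2931, 0.308, 0.1796]
tcp_rot: [180.0, -0.0, 122.8]
wrist_force: [-0.1, -0.3, 0.2]
opening: 0.0749
grasp_force: 0.0
```

Emit:
{"name": "arm_command", "arguments": {"series": [[-0.041, -0.009, 0.0053, 0.118], [-0.082, -0.017, 0.0106, 0.236], [-0.123, -0.026, 0.016, 0.353], [-0.164, -0.035, 0.021, 0.471], [-0.2055, -0.0435, 0.0265, 0.589]]}}

```text
time: 2.2
ee_pos: [0.3687, 0.1119, 0.1533]
tcp_rot: [179.9, -0.0, 89.0]
wrist_force: [1.1, 0.2, 0.0]
opening: 0.0751
grasp_force: 0.0
```

Emit:
{"name": "arm_command", "arguments": {"series": [[-0.039, 0.016, 0.0053, 0.118], [-0.078, 0.031, 0.0106, 0.236], [-0.117, 0.047, 0.016, 0.353], [-0.156, 0.062, 0.021, 0.471], [-0.195, 0.078, 0.0265, 0.589]]}}

```text
time: 2.7
ee_pos: [0.4442, -0.0845, 0.1268]
tcp_rot: [180.0, -0.0, 55.2]
wrist_force: [1.1, 1.3, 1.2]
opening: 0.0751
grasp_force: 0.0
```

Emit:
{"name": "arm_command", "arguments": {"series": [[-0.024, 0.035, 0.0053, 0.118], [-0.048, 0.069, 0.0106, 0.236], [-0.071, 0.104, 0.016, 0.353], [-0.095, 0.139, 0.021, 0.471], [-0.119, 0.173, 0.0265, 0.589]]}}

```text
time: 3.2
ee_pos: [0.5195, -0.2805, 0.0999]
tcp_rot: [180.0, -0.0, 21.5]
wrist_force: [0.8, 0.0, 0.5]
opening: 0.0749
grasp_force: 0.0
```

Emit:
{"name": "arm_command", "arguments": {"series": [[0, 0, 0.02, 0], [0, 0, 0.04, 0], [0, 0, 0.055, 0], [0, 0, 0.065, 0], [0, 0, 0.065, 0]]}}

```text
time: 3.7
ee_pos: [0.5184, -0.278, 0.034]
tcp_rot: [-179.9, 0.1, 21.8]
wrist_force: [0.2, -0.6, -0.1]
opening: 0.075
grasp_force: 0.0
```

```bash
python3 - <<'E'
from h import *
T,Sd=cam("top"),cam("side")
a=cv2.resize(Sd["color"][320:420,310:420],None,fx=5,fy=5,interpolation=cv2.INTER_CUBIC)
b=cv2.resize(T["color"][220:320,440:500],None,fx=4,fy=5,interpolation=cv2.INTER_CUBIC)
cv2.imwrite("pics/c1.png",np.hstack([a,b]))
o=bot.get_obs();print(o["ee_pos"],o["tcp_rot"],proj(Sd,o["ee_pos"]),proj(T,o["ee_pos"]))
E
```

```text
[ 0.51932258 -0.2784835   0.03593175] [ 1.79962903e+02 -2.78752627e-02  2.17834190e+01] [373.4385894  367.86400216] [486.31740424 266.7316644 ]
```

View pics/c1.png

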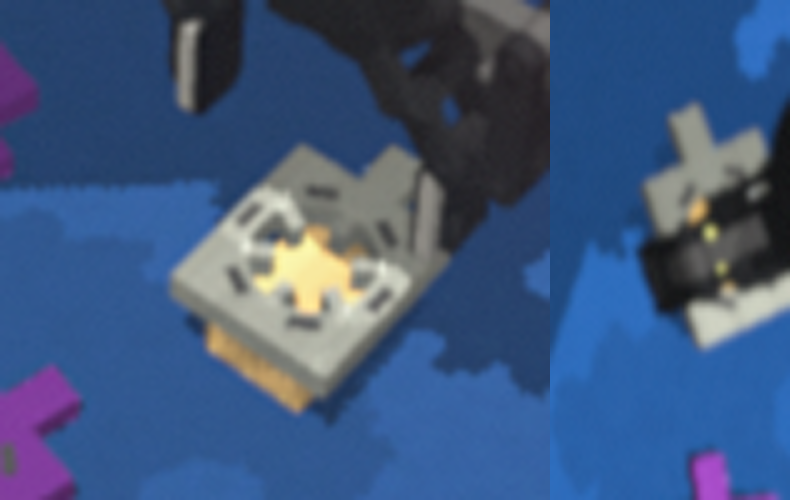

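The crop shows the fingers straddling the disc across its flats: left finger at about (190,70) and right finger at about (430,215) in the crop. Descend and grip.

Emit:
{"name": "arm_command", "arguments": {"series": [[0, 0, 0.012, 0], [0, 0, 0.02, 0], [0, 0, 0.025, 0], [0, 0, 0.025, 0], [0, 0, 0.025, 0]]}}

```text
time: 4.3
ee_pos: [0.519, -0.2786, 0.0101]
tcp_rot: [-180.0, 0.0, 21.8]
wrist_force: [0.2, -0.0, -0.0]
opening: 0.0748
grasp_force: 0.0
```

Emit:
{"name": "arm_command", "arguments": {"series": [[0, 0, 0, 0], [0, 0, 0, 0], [0, 0, 0, 0], [0, 0, 0, 0], [0, 0, 0, 0]], "hand": 0.045, "grip_force": 60}}

```text
time: 4.8
ee_pos: [0.5191, -0.2786, 0.0102]
tcp_rot: [180.0, -0.0, 21.8]
wrist_force: [-0.7, 0.4, 0.0]
opening: 0.0453
grasp_force: 0.0
```

Emit:
{"name": "arm_command", "arguments": {"series": [[0, 0, -0.01, 0], [0, 0, -0.04, 0], [0, 0, -0.08, 0], [0, 0, -0.11, 0], [0, 0, -0.12, 0]]}}

```text
time: 5.3
ee_pos: [0.5203, -0.2792, 0.1349]
tcp_rot: [179.8, -0.2, 21.8]
wrist_force: [-0.0, 0.3, -0.8]
opening: 0.0451
grasp_force: 0.0
```

```bash
python3 - <<'E'
from h import *
T,Sd=cam("top"),cam("side")
a=cv2.resize(Sd["color"][290:420,300:430],None,fx=4,fy=4,interpolation=cv2.INTER_CUBIC)
cv2.imwrite("pics/c2.png",a)
print(proj(Sd,bot.get_obs()["ee_pos"])*1-[300,290])
E
```

```text
[77.65961782 33.43029303]
```

View pics/c2.png

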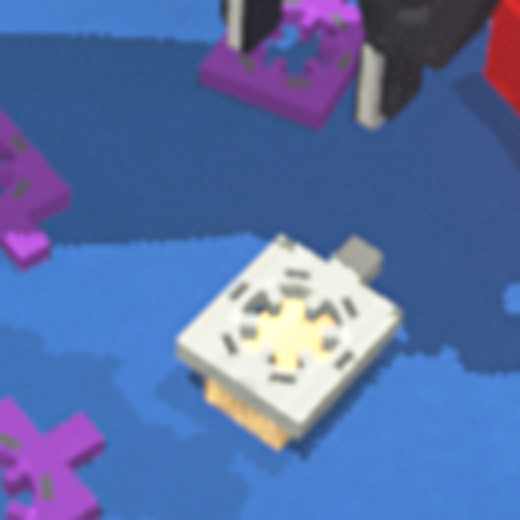

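```bash
python3 - <<'E'
from h import *
Sd=cam("side")
p=np.array([.519,-.279,.135]);a=np.radians(21.8);x=np.array([np.cos(a),np.sin(a),0]);y=np.array([x[1],-x[0],0])
for h in(0,.01,.02,.03):
  print(h,[(np.round((proj(Sd,p+s*.0225*y+e*.011*x+[0,0,h])-[300,290])*4)).tolist() for s in(-1,1) for e in(-1,1)])
o=bot.get_obs();print(o["q"],o["ee_pos"],o["opening"])
E
```

```text
0 [[237.0, 116.0], [275.0, 80.0], [344.0, 181.0], [382.0, 143.0]]
0.01 [[238.0, 96.0], [277.0, 60.0], [346.0, 161.0], [384.0, 123.0]]
0.02 [[239.0, 75.0], [278.0, 39.0], [348.0, 140.0], [386.0, 102.0]]
0.03 [[240.0, 54.0], [279.0, 19.0], [350.0, 119.0], [389.0, 81.0]]
[-2.82259023e+01  9.45768098e+00  6.62010319e+00  8.71205780e+01
 -8.85584874e-04  1.30016456e+02] [ 0.51923565 -0.27871945  0.13036243] 0.04530645223149026
```

No grip: the fingers closed above the disc and left it untouched. The picture puts the finger tips about 25 mm above the TCP at this opening. Wrist range also calls for the opposite grasp (tool yaw 201.8), so turn back by half a turn.

Emit:
{"name": "arm_command", "arguments": {"series": [[0, 0, 0, -0.126], [0, 0, 0, -0.251], [0, 0, 0, -0.377], [0, 0, 0, -0.503], [0, 0, 0, -0.628]], "hand": 0.062}}

```text
time: 5.95
ee_pos: [0.5183, -0.2781, 0.1279]
tcp_rot: [-179.8, 0.0, 58.0]
wrist_force: [0.2, -0.4, 0.3]
opening: 0.0619
grasp_force: 0.0
```

Emit:
{"name": "arm_command", "arguments": {"series": [[0, 0, 0, -0.126], [0, 0, 0, -0.251], [0, 0, 0, -0.377], [0, 0, 0, -0.503], [0, 0, 0, -0.628]]}}

```text
time: 6.45
ee_pos: [0.5183, -0.2781, 0.1279]
tcp_rot: [-179.8, -0.1, 94.0]
wrist_force: [0.4, 0.6, -0.6]
opening: 0.0619
grasp_force: 0.0
```

Emit:
{"name": "arm_command", "arguments": {"series": [[0, 0, 0, -0.126], [0, 0, 0, -0.251], [0, 0, 0, -0.377], [0, 0, 0, -0.503], [0, 0, 0, -0.628]]}}

```text
time: 6.95
ee_pos: [0.5182, -0.2782, 0.1279]
tcp_rot: [-179.9, -0.2, 130.0]
wrist_force: [-0.4, -0.7, 0.4]
opening: 0.0618
grasp_force: 0.0
```

Emit:
{"name": "arm_command", "arguments": {"series": [[0, 0, 0, -0.126], [0, 0, 0, -0.251], [0, 0, 0, -0.377], [0, 0, 0, -0.503], [0, 0, 0, -0.628]]}}

```text
time: 7.45
ee_pos: [0.5182, -0.2782, 0.1279]
tcp_rot: [180.0, -0.2, 166.0]
wrist_force: [1.3, -0.2, 0.5]
opening: 0.0619
grasp_force: 0.0
```

Emit:
{"name": "arm_command", "arguments": {"series": [[0, 0, 0.02, -0.126], [0, 0, 0.04, -0.251], [0, 0, 0.06, -0.377], [0, 0, 0.075, -0.503], [0, 0, 0.085, -0.628]]}}

```text
time: 7.95
ee_pos: [0.5174, -0.2777, 0.0416]
tcp_rot: [179.8, -0.2, -158.0]
wrist_force: [0.5, -0.1, 0.7]
opening: 0.062
grasp_force: 0.0
```

```bash
python3 - <<'E'
from h import *
Sd=cam("side")
a=cv2.resize(Sd["color"][310:410,320:430],None,fx=7,fy=6,interpolation=cv2.INTER_CUBIC)
p=np.mean([bot.get_obs()["ee_pos"]],0);o=bot.get_obs();print(p,o["tcp_rot"],o["opening"])
p=np.array([.519,-.279,.045])
b=np.radians(21.8);x=np.array([np.cos(b),np.sin(b),0]);y=np.array([x[1],-x[0],0])
for h in(0,.01,.02,.03):
  q=[np.round((proj(Sd,p+s*.031*y+e*.011*x+[0,0,h])-[320,310])*[7,6]).astype(int) for s in(-1,1) for e in(-1,1)]
  print(h,[k.tolist() for k in q])
  for k in q: cv2.circle(a,tuple(int(i) for i in k),3,(0,0,255),-1)
cv2.imwrite("pics/c3.png",a)
E
```

```text
[ 0.51692984 -0.27746719  0.04024979] [ 179.72151751   -0.23073661 -157.61604861] 0.06182861691400532
0 [[226, 288], [290, 234], [467, 422], [529, 364]]
0.01 [[228, 261], [292, 207], [470, 396], [533, 338]]
0.02 [[229, 235], [294, 181], [474, 369], [537, 311]]
0.03 [[231, 207], [296, 153], [477, 342], [541, 284]]
```

View pics/c3.png

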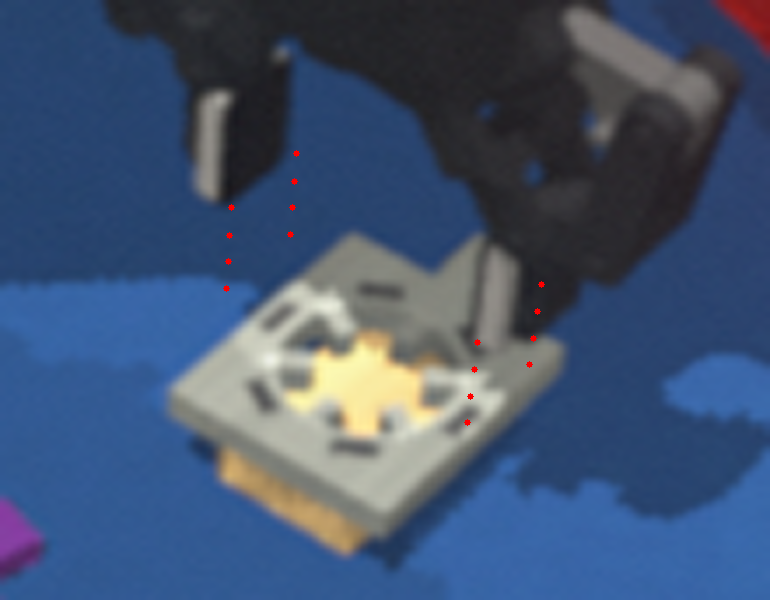

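The crop shows the real tips about 30 mm above the reported TCP at this opening: pad ends at (215,198) and (490,345), well above the disc, and laterally centred on its flats. I go lower in checked steps.

Emit:
{"name": "arm_command", "arguments": {"series": [[0, 0, 0.01, 0], [0, 0, 0.02, 0], [0, 0, 0.03, 0], [0, 0, 0.037, 0], [0, 0, 0.04, 0]], "hand": 0.068}}

```text
time: 8.5
ee_pos: [0.5187, -0.2784, 0.0041]
tcp_rot: [180.0, -0.0, -158.4]
wrist_force: [-0.1, 0.1, -0.2]
opening: 0.0683
grasp_force: 0.0
```

Emit:
{"name": "arm_command", "arguments": {"series": [[0, 0, 0.003, 0], [0, 0, 0.006, 0], [0, 0, 0.009, 0], [0, 0, 0.012, 0], [0, 0, 0.012, 0]]}}

```text
time: 9.0
ee_pos: [0.5189, -0.2785, -0.0072]
tcp_rot: [180.0, -0.0, -158.3]
wrist_force: [-0.6, -0.5, 0.4]
opening: 0.068
grasp_force: 0.0
```

Emit:
{"name": "arm_command", "arguments": {"series": [[0, 0, 0, 0], [0, 0, 0, 0], [0, 0, 0, 0], [0, 0, 0, 0], [0, 0, 0, 0]], "hand": 0.05}}

```text
time: 9.5
ee_pos: [0.5193, -0.2788, -0.0062]
tcp_rot: [-180.0, 0.0, -158.3]
wrist_force: [-1.0, -0.6, 5.7]
opening: 0.0536
grasp_force: 63.9
```

Emit:
{"name": "arm_command", "arguments": {"series": [[0, 0, -0.003, 0], [0, 0, -0.006, 0], [0, 0, -0.009, 0], [0, 0, -0.012, 0], [0, 0, -0.012, 0]]}}

```text
time: 10.0
ee_pos: [0.5193, -0.2787, 0.0056]
tcp_rot: [-180.0, 0.0, -158.3]
wrist_force: [0.4, -0.2, -1.5]
opening: 0.0536
grasp_force: 63.2
```

```bash
python3 - <<'E'
from h import *
Sd=cam("side");o=bot.get_obs();print(o["ee_pos"],o["opening"],o["wrist_force"],o["torque"])
a=cv2.resize(Sd["color"][310:410,320:430],None,fx=7,fy=6,interpolation=cv2.INTER_CUBIC)
cv2.imwrite("pics/c4.png",a)
E
```

```text
[ 0.51918403 -0.27865235  0.0053687 ] 0.053744775624069756 [-0.07536239 -0.00626484 -2.19109426] [ 0.03904907 -0.01490705 -0.010249  ]
```

View pics/c4.png

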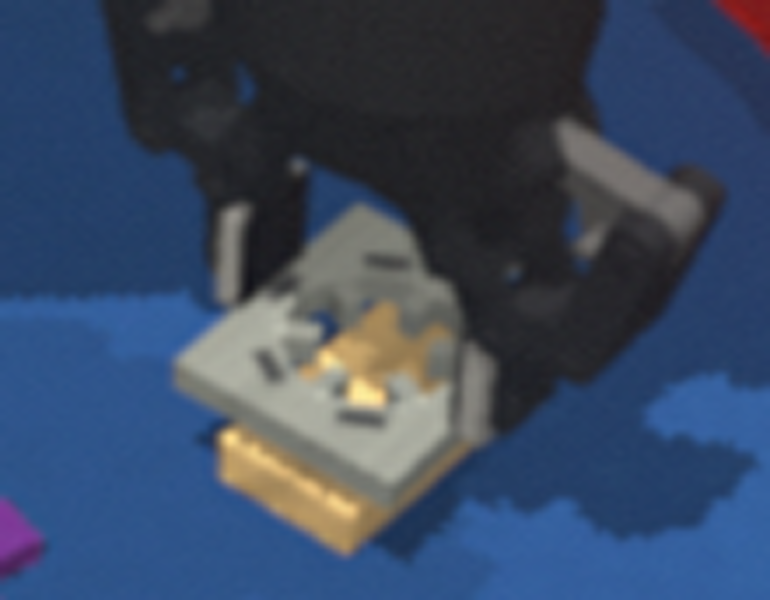

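The picture shows the disc lifted level, held evenly at both flats, about 12 mm above its riser; its weight of about 2 N is felt.

```bash
python3 -c "
from plan import plan
plan([.519,-.2788,.045],201.7,[.5508,.0342,.085],117.4,w=6)"
```

```text
call 0 [-0.0484, 0.093, -0.0133, 0.4904]
call 1 [0.0011, 0.1049, -0.0133, 0.4904]
call 2 [0.0504, 0.092, -0.0133, 0.4904]
```

Emit:
{"name": "arm_command", "arguments": {"series": [[0, 0, -0.01, 0], [0, 0, -0.02, 0], [0, 0, -0.03, 0], [0, 0, -0.035, 0], [0, 0, -0.04, 0]]}}

```text
time: 10.55
ee_pos: [0.5193, -0.2787, 0.0461]
tcp_rot: [-180.0, 0.0, -158.3]
wrist_force: [-0.3, 0.5, -1.6]
opening: 0.0536
grasp_force: 63.5
```

Emit:
{"name": "arm_command", "arguments": {"series": [[-0.006, 0.012, -0.003, 0.08], [-0.018, 0.034, -0.006, 0.18], [-0.028, 0.054, -0.009, 0.285], [-0.038, 0.073, -0.011, 0.39], [-0.0484, 0.093, -0.0133, 0.4904]]}}

```text
time: 11.05
ee_pos: [0.5296, -0.1735, 0.0586]
tcp_rot: [180.0, -0.0, 173.3]
wrist_force: [0.6, -0.4, -1.9]
opening: 0.0537
grasp_force: 63.5
```

Emit:
{"name": "arm_command", "arguments": {"series": [[0, 0.021, -0.003, 0.098], [0, 0.042, -0.006, 0.196], [0.001, 0.063, -0.009, 0.294], [0.001, 0.084, -0.011, 0.392], [0.0011, 0.1049, -0.0133, 0.4904]]}}

```text
time: 11.55
ee_pos: [0.5403, -0.0691, 0.072]
tcp_rot: [180.0, 0.0, 145.2]
wrist_force: [0.5, 0.5, -0.5]
opening: 0.0537
grasp_force: 63.5
```

Emit:
{"name": "arm_command", "arguments": {"series": [[0.011, 0.02, -0.003, 0.108], [0.022, 0.041, -0.006, 0.216], [0.034, 0.062, -0.009, 0.324], [0.044, 0.08, -0.011, 0.43], [0.0504, 0.092, -0.0133, 0.4904]]}}

```text
time: 12.05
ee_pos: [0.5509, 0.0358, 0.0853]
tcp_rot: [180.0, -0.0, 117.2]
wrist_force: [-0.3, -0.9, -3.2]
opening: 0.0538
grasp_force: 63.5
```

```bash
python3 - <<'E'
from h import *
T,Sd=cam("top"),cam("side");o=bot.get_obs();print(o["ee_pos"],o["tcp_rot"],o["opening"],o["wrist_force"],o["torque"])
for n in("top","side"):
  for t in("disc_tab","hub_top"): print(n,t,[(np.round(d["location"],1).tolist(),round(d["confidence"],2)) for d in bot.mark_of(n,t)][:3])
a=cv2.resize(Sd["color"][190:270,260:340],None,fx=7,fy=7,interpolation=cv2.INTER_CUBIC)
b=cv2.resize(T["color"][205:285,290:320],None,fx=7,fy=7,interpolation=cv2.INTER_CUBIC)
cv2.imwrite("pics/c5.png",np.hstack([a,b]))
E
```

```text
[0.55114884 0.03590408 0.08543526] [ 1.79972199e+02 -8.30054779e-03  1.17418038e+02] 0.05366569589778403 [ 0.1832865   0.12359716 -1.91077265] [0.00052063 0.00861682 0.02251826]
top disc_tab [([479.1, 312.8], 0.75), ([394.1, 206.4], 0.72), ([430.7, 301.0], 0.56)]
top hub_top []
side disc_tab [([384.6, 287.2], 0.98), ([316.9, 399.5], 0.84), ([317.1, 213.9], 0.74)]
side hub_top [([297.9, 223.6], 0.87)]
```

Emit:
{"name": "arm_command", "arguments": {"series": [[-0.001, -0.001, 0.01, 0], [-0.001, -0.001, 0.02, 0], [-0.001, -0.001, 0.028, 0], [-0.001, -0.001, 0.033, 0], [-0.001, -0.001, 0.035, 0]]}}

```text
time: 12.85
ee_pos: [0.5501, 0.033, 0.0491]
tcp_rot: [-179.9, -0.0, 117.4]
wrist_force: [-1.0, 0.1, -1.4]
opening: 0.0536
grasp_force: 63.5
```

Emit:
{"name": "arm_command", "arguments": {"series": [[0, 0, 0.001, 0], [0, 0, 0.002, 0], [0, 0, 0.003, 0], [0, 0, 0.004, 0], [0, 0, 0.005, 0]]}}

```text
time: 13.35
ee_pos: [0.5507, 0.0331, 0.0452]
tcp_rot: [180.0, 0.0, 117.4]
wrist_force: [0.1, 0.0, -1.4]
opening: 0.0539
grasp_force: 63.5
```

Emit:
{"name": "arm_command", "arguments": {"series": [[0, 0, 0.001, 0], [0, 0, 0.002, 0], [0, 0, 0.003, 0], [0, 0, 0.004, 0], [0, 0, 0.004, 0]]}}

```text
time: 13.85
ee_pos: [0.5505, 0.0332, 0.0409]
tcp_rot: [-180.0, -0.0, 117.4]
wrist_force: [0.4, 1.3, -2.1]
opening: 0.0537
grasp_force: 63.5
```

Emit:
{"name": "arm_command", "arguments": {"series": [[0, 0, 0.001, 0], [0, 0, 0.002, 0], [0, 0, 0.003, 0], [0, 0, 0.003, 0], [0, 0, 0.003, 0]]}}

```text
time: 14.35
ee_pos: [0.5505, 0.0332, 0.038]
tcp_rot: [180.0, -0.0, 117.4]
wrist_force: [-0.2, 2.1, -2.4]
opening: 0.0543
grasp_force: 63.5
```

Emit:
{"name": "arm_command", "arguments": {"series": [[0, 0, 0.001, 0], [0, 0, 0.002, 0], [0, 0, 0.003, 0], [0, 0, 0.003, 0], [0, 0, 0.003, 0]]}}

```text
time: 14.85
ee_pos: [0.5505, 0.0332, 0.035]
tcp_rot: [-180.0, -0.0, 117.4]
wrist_force: [-0.1, 3.1, -1.0]
opening: 0.0537
grasp_force: 63.6
```

```bash
python3 - <<'E'
from h import *
T,Sd=cam("top"),cam("side");o=bot.get_obs();print(o["ee_pos"],o["tcp_rot"],o["opening"],o["wrist_force"],o["torque"])
a=cv2.resize(Sd["color"][190:270,260:340],None,fx=7,fy=7,interpolation=cv2.INTER_CUBIC)
b=cv2.resize(T["color"][205:285,290:320],None,fx=7,fy=7,interpolation=cv2.INTER_CUBIC)
cv2.imwrite("pics/c6.png",np.hstack([a,b]))
E
```

```text
[0.55053889 0.03315666 0.03500458] [-1.79999396e+02 -9.78599028e-03  1.17380348e+02] 0.05393454485050381 [ 0.34818081  4.07655651 -2.27948213] [ 0.71389224 -0.05885019 -0.02918009]
```

Emit:
{"name": "arm_command", "arguments": {"series": [[0.0005, 0.0003, 0, 0], [0.001, 0.0005, 0, 0], [0.001, 0.0005, 0, 0.04], [0.001, 0.0005, 0, 0.08], [0.001, 0.0005, 0, 0.12]]}}

```text
time: 15.45
ee_pos: [0.5504, 0.0341, 0.035]
tcp_rot: [-180.0, 0.0, 110.4]
wrist_force: [0.1, 3.1, -2.9]
opening: 0.0539
grasp_force: 63.5
```

```bash
python3 - <<'E'
from h import *
o=bot.get_obs();print(o["ee_pos"],o["tcp_rot"],o["opening"],o["wrist_force"],o["torque"])
E
```

```text
[0.55041828 0.0340821  0.03495103] [-1.79980578e+02  4.65542728e-03  1.10400683e+02] 0.05387314108226028 [ 0.11757455  3.0543585  -2.91995678] [0.64832574 0.12068095 0.03564873]
```

View pics/c6.png

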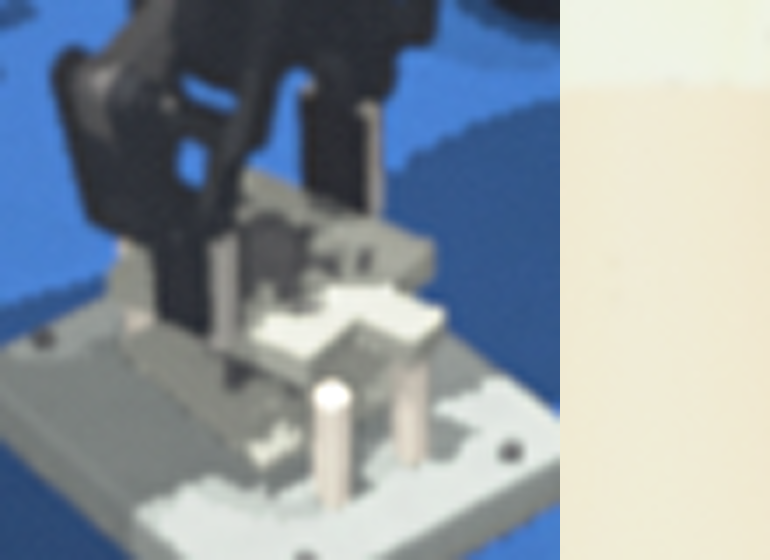

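The picture shows the disc level on the hub, its tab at (400,320) near the free fork (posts at (330,395) and (412,370)), the disc's underside above the post tops. Now turn with the hub.

Emit:
{"name": "arm_command", "arguments": {"series": [[0.0005, 0.0002, 0, 0.03], [0.0005, 0.0002, 0, 0.07], [0.0005, 0.0002, 0, 0.11], [0.0005, 0.0002, 0, 0.155], [0.0005, 0.0002, 0, 0.155]]}}

```text
time: 15.95
ee_pos: [0.5505, 0.0344, 0.035]
tcp_rot: [-180.0, 0.0, 101.6]
wrist_force: [-0.0, 0.0, -2.0]
opening: 0.0539
grasp_force: 63.5
```

```bash
python3 - <<'E'
from h import *
o=bot.get_obs();print(o["ee_pos"],o["tcp_rot"],o["opening"],o["wrist_force"],o["torque"])
E
```

```text
[0.5504586  0.03440229 0.03499226] [-1.79979524e+02  3.45936268e-02  1.01572314e+02] 0.053902171768799315 [-0.002295    0.03981888 -2.01547319] [-0.08014146  0.04958342  0.07362006]
```

Emit:
{"name": "arm_command", "arguments": {"series": [[0, 0, 0, 0.05], [0, 0, 0, 0.1], [0, 0, 0, 0.09], [0, 0, 0, 0.045], [0, 0, 0, 0]]}}

```text
time: 16.45
ee_pos: [0.5506, 0.0346, 0.035]
tcp_rot: [-180.0, 0.0, 101.9]
wrist_force: [-0.4, 0.1, -2.0]
opening: 0.0536
grasp_force: 63.5
```

Emit:
{"name": "arm_command", "arguments": {"series": [[0, 0, 0.002, 0], [0, 0, 0.004, 0], [0, 0, 0.006, 0], [0, 0, 0.008, 0], [0, 0, 0.01, 0]]}}

```text
time: 16.95
ee_pos: [0.5505, 0.0347, 0.0248]
tcp_rot: [-180.0, -0.0, 101.6]
wrist_force: [1.1, 0.5, -1.7]
opening: 0.0538
grasp_force: 63.5
```

Emit:
{"name": "arm_command", "arguments": {"series": [[0, 0, 0.002, 0], [0, 0, 0.004, 0], [0, 0, 0.006, 0], [0, 0, 0.008, 0], [0, 0, 0.01, 0]]}}

```text
time: 17.45
ee_pos: [0.5506, 0.0348, 0.0149]
tcp_rot: [180.0, 0.0, 101.6]
wrist_force: [0.2, 0.2, -2.5]
opening: 0.0534
grasp_force: 63.5
```

```bash
python3 - <<'E'
from h import *
o=bot.get_obs();print(o["ee_pos"],o["tcp_rot"],o["opening"],o["wrist_force"],o["torque"])
E
```

```text
[0.55056245 0.0347561  0.01490847] [1.79998940e+02 1.21464237e-04 1.01621733e+02] 0.053405237814663054 [ 0.22707506  0.22101776 -2.51856317] [-0.03704972  0.05266688  0.05163543]
```

Emit:
{"name": "arm_command", "arguments": {"series": [[0, 0, 0.0008, 0], [0, 0, 0.0016, 0], [0, 0, 0.0024, 0], [0, 0, 0.0032, 0], [0, 0, 0.004, 0]]}}

```text
time: 17.95
ee_pos: [0.5506, 0.0347, 0.0111]
tcp_rot: [180.0, 0.0, 101.6]
wrist_force: [-0.6, 0.1, -1.7]
opening: 0.0536
grasp_force: 63.5
```

Emit:
{"name": "arm_command", "arguments": {"series": [[0, 0, 0.0003, 0], [0, 0, 0.0006, 0], [0, 0, 0.0009, 0], [0, 0, 0.0012, 0], [0, 0, 0.0012, 0]]}}

```text
time: 18.45
ee_pos: [0.5506, 0.0348, 0.0108]
tcp_rot: [180.0, 0.0, 101.6]
wrist_force: [-4.4, -0.2, 7.1]
opening: 0.0537
grasp_force: 64.5
```

Emit:
{"name": "arm_command", "arguments": {"series": [[0, 0, 0, 0], [0, 0, 0, 0], [0, 0, 0, 0], [0, 0, 0, 0], [0, 0, 0, 0]], "hand": 0.07}}

```text
time: 18.95
ee_pos: [0.5506, 0.0347, 0.0098]
tcp_rot: [-180.0, 0.0, 101.6]
wrist_force: [-0.1, -0.1, 0.3]
opening: 0.07
grasp_force: 0.0
```

Emit:
{"name": "arm_command", "arguments": {"series": [[0, 0, -0.01, 0], [0, 0, -0.035, 0], [0, 0, -0.07, 0], [0, 0, -0.1, 0], [0, 0, -0.12, 0]]}}

```text
time: 19.45
ee_pos: [0.5512, 0.0348, 0.1332]
tcp_rot: [179.8, 0.0, 101.6]
wrist_force: [1.6, 1.6, -1.1]
opening: 0.0702
grasp_force: 0.0
```

```bash
python3 -c "
from plan import plan
plan([.5506,.0347,.13],101.6,[.5139,.2450,.12],190.3)"
```

```text
call 0 [0.0711, 0.0021, 0.0033, -0.516]
call 1 [0.0608, 0.0369, 0.0033, -0.516]
call 2 [0.0347, 0.0621, 0.0033, -0.516]
```

Emit:
{"name": "arm_command", "arguments": {"series": [[0.012, 0, 0.001, -0.1], [0.027, 0.001, 0.001, -0.2], [0.042, 0.001, 0.002, -0.31], [0.057, 0.002, 0.003, -0.41], [0.0711, 0.0021, 0.0033, -0.516]]}}

```text
time: 19.95
ee_pos: [0.5383, 0.1054, 0.1274]
tcp_rot: [180.0, 0.0, 131.4]
wrist_force: [-0.3, 0.4, -1.2]
opening: 0.0702
grasp_force: 0.0
```

Emit:
{"name": "arm_command", "arguments": {"series": [[0.012, 0.007, 0.001, -0.1], [0.024, 0.015, 0.001, -0.2], [0.036, 0.022, 0.002, -0.31], [0.049, 0.03, 0.003, -0.41], [0.0608, 0.0369, 0.0033, -0.516]]}}

```text
time: 20.45
ee_pos: [0.5259, 0.1755, 0.124]
tcp_rot: [180.0, 0.0, 161.0]
wrist_force: [0.8, -0.8, -0.9]
opening: 0.0699
grasp_force: 0.0
```

Emit:
{"name": "arm_command", "arguments": {"series": [[0.007, 0.013, 0.001, -0.11], [0.014, 0.026, 0.001, -0.22], [0.021, 0.038, 0.002, -0.33], [0.029, 0.052, 0.003, -0.43], [0.0347, 0.0621, 0.0033, -0.516]]}}

```text
time: 20.95
ee_pos: [0.5136, 0.2458, 0.1207]
tcp_rot: [180.0, 0.0, -169.4]
wrist_force: [-0.4, -0.2, 1.0]
opening: 0.0699
grasp_force: 0.0
```

```bash
python3 - <<'E'
from fit import *
T,Sd=cam("top"),cam("side");o=bot.get_obs();print(o["ee_pos"],o["tcp_rot"])
for n in("top","side"):
  for t in("disc","disc_tab","thin","thin_tab"): print(n,t,[(np.round(d["location"],1).tolist(),round(d["confidence"],2)) for d in bot.mark_of(n,t)][:5])
a=cv2.resize(Sd["color"][165:285,200:350],None,fx=5,fy=5,interpolation=cv2.INTER_CUBIC)
# overlay the thin plate's fitted outline (top face z=.023)
for col,(x,y,yw) in {(0,0,255):(.5139,.2453,10.3)}.items():
  c,s=np.cos(np.radians(yw)),np.sin(np.radians(yw))
  q=np.array([[32,-28],[32,-7],[58,-7],[58,7],[32,7],[32,28],[-32,28],[-32,-28]])/1000@np.array([[c,s],[-s,c]])+[x,y]
  k=np.array([(proj(Sd,[*p,.023])+.5-[200,165])*5 for p in q],int);cv2.polylines(a,[k],True,col,1)
cv2.imwrite("pics/c7.png",a)
E
```

```text
[0.51352481 0.24599702 0.12057613] [ 1.79983179e+02  2.42636131e-02 -1.69531275e+02]
top disc [([403.6, 222.2], 0.97), ([410.0, 303.2], 0.96), ([309.4, 245.2], 0.92), ([480.5, 339.2], 0.88), ([333.1, 239.8], 0.28)]
top disc_tab [([393.8, 205.3], 0.97), ([431.4, 300.1], 0.83), ([481.8, 313.5], 0.79), ([332.6, 241.1], 0.68)]
top thin []
top thin_tab [([194.4, 243.9], 0.81), ([333.5, 239.6], 0.68)]
side disc [([295.7, 413.9], 0.83), ([292.7, 336.8], 0.74), ([299.7, 240.1], 0.68)]
side disc_tab [([312.2, 249.1], 0.92), ([384.8, 290.3], 0.68), ([310.7, 347.5], 0.66)]
side thin [([238.1, 189.5], 0.83)]
side thin_tab [([256.2, 185.0], 0.57)]
```

View pics/c7.png

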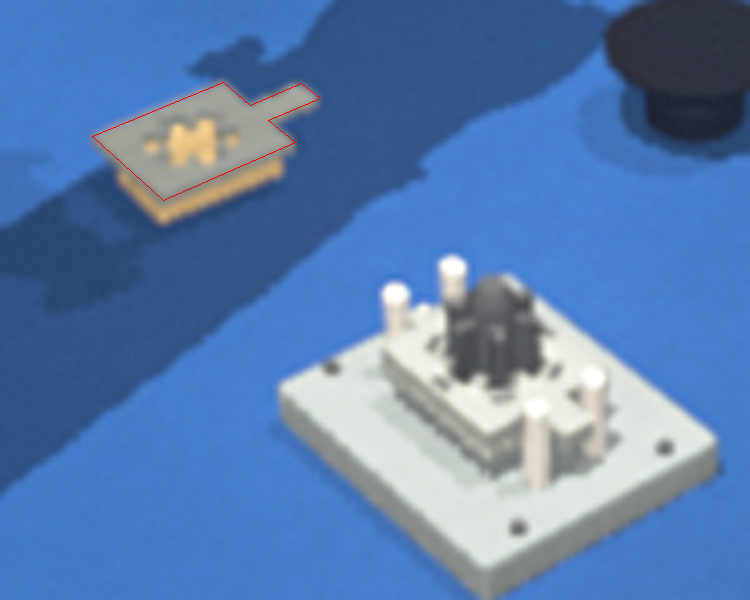

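The picture shows the disc flat on the bottom plate, its tab between the posts of the free fork at about (537,410) and (592,380). The thin plate lies on its riser at (195,140), matching the projected outline. Down for the thin plate.

Emit:
{"name": "arm_command", "arguments": {"series": [[0, 0, 0.03, 0], [0, 0, 0.06, 0], [0, 0, 0.085, 0], [0, 0, 0.1, 0], [0, 0, 0.108, 0]]}}

```text
time: 21.95
ee_pos: [0.5133, 0.2445, 0.0108]
tcp_rot: [-180.0, -0.1, -169.7]
wrist_force: [0.2, -0.3, 0.4]
opening: 0.0702
grasp_force: 0.0
```

Emit:
{"name": "arm_command", "arguments": {"series": [[0, 0, 0.006, 0], [0, 0, 0.012, 0], [0, 0, 0.018, 0], [0, 0, 0.023, 0], [0, 0, 0.023, 0]]}}

```text
time: 22.45
ee_pos: [0.5135, 0.2448, -0.0115]
tcp_rot: [-180.0, -0.0, -169.7]
wrist_force: [-0.0, 0.1, 0.3]
opening: 0.0699
grasp_force: 0.0
```

Emit:
{"name": "arm_command", "arguments": {"series": [[0, 0, 0, 0], [0, 0, 0, 0], [0, 0, 0, 0], [0, 0, 0, 0], [0, 0, 0, 0]], "hand": 0.05, "grip_force": 50}}

```text
time: 22.95
ee_pos: [0.5142, 0.2451, -0.0103]
tcp_rot: [180.0, 0.1, -169.7]
wrist_force: [-1.5, -0.4, 5.4]
opening: 0.0535
grasp_force: 53.3
```

Emit:
{"name": "arm_command", "arguments": {"series": [[0, 0, -0.003, 0], [0, 0, -0.006, 0], [0, 0, -0.009, 0], [0, 0, -0.012, 0], [0, 0, -0.012, 0]]}}

```text
time: 23.45
ee_pos: [0.514, 0.245, 0.0015]
tcp_rot: [180.0, 0.0, -169.7]
wrist_force: [-0.0, -0.3, -0.7]
opening: 0.0539
grasp_force: 52.6
```

Emit:
{"name": "arm_command", "arguments": {"series": [[0, 0, -0.01, 0], [0, 0, -0.025, 0], [0, 0, -0.04, 0], [0, 0, -0.05, 0], [0, 0, -0.055, 0]]}}

```text
time: 23.95
ee_pos: [0.5145, 0.2453, 0.058]
tcp_rot: [180.0, 0.1, -169.7]
wrist_force: [-0.5, -0.9, -1.0]
opening: 0.0542
grasp_force: 52.7
```

```bash
python3 -c "
from h import *
o=bot.get_obs();print(o['ee_pos'],o['tcp_rot'],o['wrist_force'],o['opening'])
from plan import plan
plan([.514,.2450,.0565],190.3,[.5506,.0351,.075],281.6)"
```

```text
[0.51446069 0.24529288 0.0580381 ] [ 1.79963657e+02  1.32843354e-01 -1.69688606e+02] [-0.53285252 -0.87817142 -0.9976362 ] 0.05417116100902939
call 0 [0.0005, -0.071, -0.0062, -0.5312]
call 1 [0.0364, -0.061, -0.0062, -0.5312]
call 2 [0.0623, -0.0341, -0.0062, -0.5312]
```

Emit:
{"name": "arm_command", "arguments": {"series": [[0, -0.01, -0.001, -0.08], [0, -0.025, -0.003, -0.19], [0, -0.04, -0.004, -0.3], [0, -0.055, -0.005, -0.415], [0.0005, -0.071, -0.0062, -0.531]]}}

```text
time: 24.45
ee_pos: [0.5259, 0.1745, 0.0622]
tcp_rot: [180.0, -0.0, -139.0]
wrist_force: [0.0, 0.5, -0.7]
opening: 0.0539
grasp_force: 52.7
```

Emit:
{"name": "arm_command", "arguments": {"series": [[0.007, -0.012, -0.001, -0.106], [0.014, -0.024, -0.003, -0.212], [0.022, -0.037, -0.004, -0.318], [0.029, -0.049, -0.005, -0.425], [0.0364, -0.061, -0.0062, -0.531]]}}

```text
time: 24.95
ee_pos: [0.5382, 0.1044, 0.0684]
tcp_rot: [180.0, -0.0, -108.6]
wrist_force: [1.3, 0.3, -1.0]
opening: 0.054
grasp_force: 52.7
```

Emit:
{"name": "arm_command", "arguments": {"series": [[0.014, -0.008, -0.001, -0.12], [0.028, -0.016, -0.003, -0.24], [0.042, -0.023, -0.004, -0.35], [0.054, -0.03, -0.005, -0.45], [0.0623, -0.0341, -0.0062, -0.531]]}}

```text
time: 25.45
ee_pos: [0.5504, 0.0341, 0.0746]
tcp_rot: [180.0, -0.0, -78.2]
wrist_force: [0.2, -0.2, -0.5]
opening: 0.0538
grasp_force: 52.7
```

Emit:
{"name": "arm_command", "arguments": {"series": [[0, 0, 0, 0], [0, 0, 0, 0], [0, 0, 0, 0], [0, 0, 0, 0], [0, 0, 0, 0]]}}

```text
time: 25.95
ee_pos: [0.5502, 0.0354, 0.0745]
tcp_rot: [180.0, 0.0, -78.4]
wrist_force: [-0.4, 0.5, -0.6]
opening: 0.0542
grasp_force: 52.7
```

Emit:
{"name": "arm_command", "arguments": {"series": [[0, 0, 0.008, 0], [0, 0, 0.016, 0], [0, 0, 0.022, 0], [0, 0, 0.027, 0], [0, 0, 0.03, 0]]}}

```text
time: 26.45
ee_pos: [0.55, 0.035, 0.0438]
tcp_rot: [180.0, 0.0, -78.4]
wrist_force: [-0.2, -0.4, -0.7]
opening: 0.054
grasp_force: 52.7
```

Emit:
{"name": "arm_command", "arguments": {"series": [[0, 0, 0.001, 0], [0, 0, 0.002, 0], [0, 0, 0.003, 0], [0, 0, 0.004, 0], [0, 0, 0.005, 0]]}}

```text
time: 26.95
ee_pos: [0.5504, 0.035, 0.0397]
tcp_rot: [-180.0, -0.0, -78.4]
wrist_force: [0.4, -0.3, -0.3]
opening: 0.0538
grasp_force: 52.7
```

Emit:
{"name": "arm_command", "arguments": {"series": [[0, 0, 0.001, 0], [0, 0, 0.002, 0], [0, 0, 0.003, 0], [0, 0, 0.003, 0], [0, 0, 0.003, 0]]}}

```text
time: 27.45
ee_pos: [0.5503, 0.035, 0.0366]
tcp_rot: [180.0, -0.0, -78.4]
wrist_force: [-0.5, 0.6, -0.4]
opening: 0.054
grasp_force: 52.7
```

No contact force; it is sliding on. Continue down.

Emit:
{"name": "arm_command", "arguments": {"series": [[0, 0, 0.001, 0], [0, 0, 0.002, 0], [0, 0, 0.003, 0], [0, 0, 0.004, 0], [0, 0, 0.005, 0]]}}

```text
time: 27.95
ee_pos: [0.5503, 0.035, 0.0315]
tcp_rot: [180.0, 0.0, -78.4]
wrist_force: [0.4, -0.7, -1.1]
opening: 0.0542
grasp_force: 52.7
```

Emit:
{"name": "arm_command", "arguments": {"series": [[0, 0, 0.0015, 0], [0, 0, 0.003, 0], [0, 0, 0.0045, 0], [0, 0, 0.006, 0], [0, 0, 0.007, 0]]}}

```text
time: 28.45
ee_pos: [0.5503, 0.035, 0.0244]
tcp_rot: [180.0, 0.0, -78.4]
wrist_force: [0.2, 0.0, -0.8]
opening: 0.0541
grasp_force: 52.7
```

Emit:
{"name": "arm_command", "arguments": {"series": [[0, 0, 0.0015, 0], [0, 0, 0.003, 0], [0, 0, 0.0045, 0], [0, 0, 0.006, 0], [0, 0, 0.007, 0]]}}

```text
time: 28.95
ee_pos: [0.5503, 0.035, 0.0174]
tcp_rot: [180.0, 0.0, -78.4]
wrist_force: [0.2, 0.6, -1.4]
opening: 0.0538
grasp_force: 52.7
```

Emit:
{"name": "arm_command", "arguments": {"series": [[0, 0, 0.0003, 0], [0, 0, 0.0006, 0], [0, 0, 0.0009, 0], [0, 0, 0.0012, 0], [0, 0, 0.0015, 0]]}}

```text
time: 29.45
ee_pos: [0.5504, 0.035, 0.0168]
tcp_rot: [-180.0, -0.0, -78.4]
wrist_force: [-2.7, -0.2, 6.9]
opening: 0.0537
grasp_force: 53.6
```

Emit:
{"name": "arm_command", "arguments": {"series": [[0, 0, 0, 0], [0, 0, 0, 0], [0, 0, 0, 0], [0, 0, 0, 0], [0, 0, 0, 0]], "hand": 0.07}}

```text
time: 29.95
ee_pos: [0.5504, 0.035, 0.016]
tcp_rot: [180.0, 0.0, -78.4]
wrist_force: [-0.3, -1.1, -0.4]
opening: 0.0702
grasp_force: 0.0
```

Emit:
{"name": "arm_command", "arguments": {"series": [[0, 0, -0.01, 0], [0, 0, -0.035, 0], [0, 0, -0.07, 0], [0, 0, -0.1, 0], [0, 0, -0.12, 0]]}}

```text
time: 30.45
ee_pos: [0.551, 0.0351, 0.1394]
tcp_rot: [-179.8, -0.0, -78.4]
wrist_force: [-0.3, -0.1, 0.5]
opening: 0.07
grasp_force: 0.0
```

Emit:
{"name": "arm_command", "arguments": {"series": [[-0.03, 0, 0, 0], [-0.07, 0, 0, 0], [-0.11, 0, 0, 0], [-0.15, 0, 0, 0], [-0.18, 0, 0, 0]]}}

```text
time: 30.95
ee_pos: [0.5136, 0.2134, 0.137]
tcp_rot: [-180.0, 0.0, -78.4]
wrist_force: [0.8, -0.8, -0.2]
opening: 0.0702
grasp_force: 0.0
```

```bash
python3 - <<'E'
from h import *
T,Sd=cam("top"),cam("side");o=bot.get_obs();print(o["ee_pos"],o["time"],o["wrist_force"])
for n in("top","side"):
  for t in("disc","disc_tab","thin","thin_tab"): print(n,t,[(np.round(d["location"],1).tolist(),round(d["confidence"],2)) for d in bot.mark_of(n,t)][:5])
a=np.radians(101.5);x=np.array([np.cos(a),np.sin(a)]);y=np.array([-x[1],x[0]]);h=np.array([.5508,.0342])
def w(u,v,z): return [*(h+u*x+v*y),z]
for n,X in(("thin",w(0,0,.045)),("thin_tab",w(.042,0,.0475)),("disc_tab",w(-.042,0,.04))): print(n,proj(T,X),proj(Sd,X))
# thin plate top-face outline: IoU-like edge check in the side view against heights
im=cv2.GaussianBlur(cv2.cvtColor(Sd["color"],cv2.COLOR_BGR2GRAY),(0,0),.7).astype(np.float32)
G=np.hypot(cv2.Sobel(im,5,1,0),cv2.Sobel(im,5,0,1))
for z in np.arange(.036,.066,.003):
  s=[]
  for u,v in [(k,-.028) for k in np.linspace(-.03,.03,40)]+[(-.032,k) for k in np.linspace(-.026,.026,40)]:
    p=proj(Sd,w(u,v,z)); s.append(cv2.getRectSubPix(G,(1,1),tuple(map(float,p)))[0,0])
  print(round(z,3),round(np.mean(s[:40]),1),round(np.mean(s[40:]),1))
E
```

```text
[0.51339069 0.21447077 0.13678695] 31.05 [ 0.45249824 -0.30655429  0.19677691]
top disc [([409.5, 303.1], 0.76), ([479.4, 343.1], 0.71), ([404.8, 222.4], 0.59), ([310.9, 244.1], 0.4)]
top disc_tab [([480.1, 314.7], 0.73), ([428.3, 299.4], 0.73), ([335.3, 240.8], 0.61), ([394.5, 203.4], 0.56), ([291.6, 250.4], 0.17)]
top thin [([309.3, 244.5], 0.9)]
top thin_tab [([289.7, 251.2], 0.69)]
side disc [([370.4, 305.8], 0.91), ([297.0, 416.3], 0.73), ([292.2, 336.3], 0.72), ([300.3, 240.1], 0.49)]
side disc_tab [([317.2, 400.0], 0.97), ([383.4, 288.9], 0.8), ([306.7, 352.9], 0.66), ([313.7, 253.7], 0.64)]
side thin [([297.3, 234.6], 0.74), ([459.3, 322.7], 0.56)]
side thin_tab [([282.0, 224.8], 0.65), ([399.1, 241.4], 0.17)]
thin [312.71839169 245.82669364] [298.71617079 236.32807454]
thin_tab [289.5896153  249.87031322] [284.99879592 224.25404577]
disc_tab [335.63566257 242.03403628] [313.05294163 249.98433958]
0.036 104.5 87.3
0.039 104.5 108.6
0.042 112.2 127.8
0.045 126.9 137.0
0.048 156.1 159.6
0.051 218.0 175.8
0.054 238.7 118.1
0.057 139.8 55.8
0.06 37.2 49.0
0.063 6.3 92.8
0.066 4.2 178.3
```

```bash
python3 -c "
from workcell import bot
print(bot.job_done())"
```

```text
the job is handed in; nothing more can be done
None
```

The disc is home on the bottom plate with its tab in the free fork, and the thin plate lies flat on it with its tab in the other fork. Both are released, and the job was handed in at about 31 s with no push over about 10 N; a picture confirmed the disc's seating, but the thin plate's rests on contact height and a numeric camera check.

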